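# Find the heater block that takes the go pin

## Robot

A 6-joint arm with a two-finger parallel gripper is mounted at the origin on a cart in front of the work surface, level with it; the furniture and walls round the work are solid. World frame = base frame: x ahead of the robot, y to its left, z up, the work surface at z = 0. Lengths are in m, angles in rad, forces in N, time in s.
With the tool pointing down it reaches from about 0.3 to 0.875 m from the base axis. Payload 6.4 kg.
Tool frame: the origin (TCP) lies at the very end of the fingers, on their centre line; the grasp point (between the pads) lies 19 mm behind it; z points along the fingers, y is the line along which they close (so a half turn about z gives the same grasp; the last joint's range is limited). The gripper opens to 85 mm and grips with 20 to 120 N. Pads are 22 mm wide; open, the fingers measure 114 mm over their backs; the gripper's body (76 mm by 85 mm) begins 54 mm behind the grasp point. The pads swing forward as they close: fully open they stand 13 mm farther back than shut.
Start: joints at [-0.206, 0.181, 1.607, -0, 1.354, -0.206], TCP at [0.575, 0, 0.231] pointing down, gripper open.
Joint ranges: [-2.99, 2.99], [-0.89, 2.07], [0.3, 2.58], [-1.14, 4.28], [0, 2.63], [-3.12, 3.12]. Speed limits (rad/s): [2.57, 2.57, 3.01, 3.14, 3.14, 3.14].

## Interface

Orientations are given as a unit quaternion [w, x, y, z].
In Python, from bench import ctrl gives the robot as it stands.
- The arm moves only by the tool jog_arm, never from a script. Its argument "series" is a list that holds one entry, the list of rows, each a list of 7 numbers: the shift along the tool's x, y, z in mm, then the turn, a rotation vector about the tool's x, y, z in rad, then the finger opening in mm, from 0 to 85.4. In form: [[[tx, ty, tz, rx, ry, rz, gripper], ...]]. A call has exactly 10 rows; each row shifts and turns the commanded pose from where the row before left it, along the tool's axes as they then stand; what a row does not reach is not made up. A row lasts 1/10 s, in which the tool goes at most 50 mm and 8.59 degrees, less where a joint would pass 70% of its speed; a pose out of reach is approached as far as the arm can. A call with a gripper value outside its range is refused whole. The fingers move at their own pace and stop on an object; the grip force is fixed at half the most. Time passes only in rows, so rows that do not move let the fingers close, or fill a call up. It gives the time, the measured TCP pose, the force, the opening and the grip force at its end, in the units of the state.
- ctrl.get_obs(): the state, without advancing time (a new reading comes with each control period).
- ctrl.camera(name): name is "scene" or "side" or "wrist"; returns a dict with "frame" (480x640x3 uint8, blue, green, red), "z_map" (480x640 float32, m along the optical axis (not along the pixel's ray), 0 where there is no reading), "fx", "fy", "cx", "cy" (pixels), "xyz" and "rotation" of the camera in the world. Camera axes: x right, y down, z forward; pixel columns grow to the right and rows downward; lengths in m; the calibration is good to about 2 mm. A picture is of the moment at which its call begins.
- ctrl.hand_in(): hands the job in; it is judged then, once.
The state is a dict: "time_s": time; "q": joint angles; "dq": joint speeds; "joint_efforts": joint torques, N m; "eef_pos": TCP position; "eef_rot": TCP orientation; "wrist_force": force on the tool from outside, world axes, zero at the start; "torque": the same for the moment, N m; "opening": opening from 0.0 (shut) to 1.0 (fully open); "grasp_force": force on a finger pad.
Only numpy, scipy, OpenCV 4.12 (cv2) and the standard library are available. Lean on these libraries where they do the work, as an engineer would, in place of code of your own. Each camera call takes 0.05 s, during which the arm holds its last target. There are 200 camera calls.

## Task

One of the two aluminium heater blocks has a bore that was not finished to depth. Take the go pin from its stand and try the blocks gently (never pressing over 25 N) where they stand to find the one that takes the pin right down to its collar, seating it there; then put the pin back home in its stand and set that block upright in the clear tray, released. Leave the other block where it stands and do not disturb the beaker or the specimen cup.

Things in the scene. Friction and masses are not known exactly. Their poses are not given: they have to be found in the camera images.
- block_p: Aluminium heater block, 44 x 44 x 52 mm, 0.2 to 0.3 kg, standing loose. Origin: centre of its underside; z up, x and y square to its sides. A 20 mm bore with a 1.5 mm chamfer opens in the middle of its top (z = 52 mm) and ends at a shoulder (an 11 mm hole runs on below): 47 mm down in one of the two blocks, 30 mm in the other. Outside they are alike; only the go pin tells which is which.
- block_q: Aluminium heater block, 44 x 44 x 52 mm, 0.2 to 0.3 kg, standing loose. Origin: centre of its underside; z up, x and y square to its sides. A 20 mm bore with a 1.5 mm chamfer opens in the middle of its top (z = 52 mm) and ends at a shoulder (an 11 mm hole runs on below): 47 mm down in one of the two blocks, 30 mm in the other. Outside they are alike; only the go pin tells which is which.
- gauge: Steel go pin with a spring-loaded tip, 104 mm long, 0.15 kg, upright in the stand, loose. Origin: centre of the pin's lower end when it is sprung out, z up. Square handle 20 x 20 mm, flats across x and y, from z = 54 to 104 mm; below it a 12 mm shank, then collar and pin (see gauge_pin), which can push up by 5 mm towards the handle.
- gauge_pin: The sprung part of the gauge: pin 18.5 mm across and 40 mm long, its last 3 mm tapered to 15 mm, and above it a round collar 32 mm across (z = 40 to 45 mm). Origin: centre of its lower end, z up. The spring yields from 1.8 N on by 1.2 N a mm and is solid after 5 mm. Fully home: the collar sits on the top of the block or stand.
- gauge_stand: Fixed grey plastic stand: block 64 x 64 x 46 mm on an 84 x 84 x 6 mm foot. Origin: centre of its underside, z up. A 22 mm hole 43 mm deep with a 2 mm chamfer opens in the middle of its top (z = 46 mm); with the pin home the gauge's origin is 6 mm above the stand's.
- pass_tray: Clear plastic tray for the block that passes, 114 (x) x 134 (y) x 35 mm, 0.15 kg, loose. Origin at the centre of its underside, z up; inner floor 3 mm up and 104 x 124 mm, walls 4 mm thick and 34 mm high.
- beaker: Small beaker, 53 mm across and 70 mm high, a bystander. Origin at the centre of its underside.
- specimen_cup: Specimen cup with screw lid, 51 mm across and 64 mm high, a bystander. Origin at the centre of its underside.

How it is judged:
On the way:
1. the go pin is down to its collar (within 3 mm) in the block that takes it, both blocks within 30 mm of where they stood (z of gauge_pin in the frame of block_p below 0.015 m and horizontal distance between gauge_pin and block_p below 0.004 m and angle between the z axis of gauge and the z axis of block_p, either way round below 0.1 rad and distance of each of block_p, block_q from where it was at the start of the episode below 0.03 m), for 0.1 s.
At the end, for the whole second after the job is handed in: The block that took the pin stands upright (tilt below 0.1 rad) and at rest on the floor of the tray (underside within 5 mm of the floor); the go pin is back home in its stand, within 4 mm of full depth and upright; the other block stands upright within 30 mm of where it was (x of block_p in the frame of pass_tray between -0.036 and 0.036 m and y of block_p in the frame of pass_tray between -0.046 and 0.046 m and z of block_p in the frame of pass_tray below 0.008 m and angle between each of block_p, pass_tray, block_q's own z axis and vertical below 0.1 rad and linear speed of block_p below 0.02 m/s and horizontal distance between gauge and gauge_stand below 0.005 m and z of gauge in the frame of gauge_stand below 0.01 m and angle between gauge's own z axis and vertical below 0.15 rad and distance of block_q from where it was at the start of the episode below 0.03 m); the robot touches nothing.
It fails at once if the go pin is pressed on a block with more than 25 N (contact force between gauge and block_p above 25 N or contact force between gauge and block_q above 25 N).
It fails at once if the beaker or the specimen cup is moved by more than 30 mm (distance of any of beaker, specimen_cup from where it was at the start of the episode above 0.03 m).
It also fails if it takes over 72 s, if anything falls off the work surface, if the arm or the gripper's body presses on something with over 40 N, if the wrist force passes 120 N, or if a joint passes its speed limit or range.

## Working session

There is one attempt and no reset: what is moved stays moved. The work goes in short steps, Python scripts to look and compute and a tool call to move; the robot and the scene stay as the last step left them, time stands still between calls to the robot, and variables do not carry over. Pictures are saved under pics/ and viewed, at most 10 in all, crops included, and the job is handed in when it is done.

Besides the shell and the picture viewer there is one more tool, called after "Call:" in YAML: its name, and indented under it one key for each argument. jog_arm: Moves the arm, as the interface text tells. Its arguments: {"type":"object","properties":{"series":{"type":"array"}},"required":["series"]}

```bash
mkdir -p pics; ls; python3 - <<'E'
from bench import ctrl
import cv2,numpy as np
o=ctrl.get_obs();print({k:np.round(v,3) for k,v in o.items()})
for n in("scene","side"):
    c=ctrl.camera(n);cv2.imwrite(f"pics/{n}0.png",c["frame"]);np.savez(f"pics/{n}0.npz",**c)
    print(n,c["fx"],c["cx"],c["cy"],c["xyz"],np.round(c["rotation"],3))
E
```

```text
pics
{'time_s': np.float64(0.0), 'q': array([-0.206,  0.182,  1.608, -0.   ,  1.354, -0.206]), 'dq': array([ 0.   , -0.   ,  0.   ,  0.001,  0.001,  0.001]), 'joint_efforts': array([ 0.0000e+00, -4.4487e+01, -3.5134e+01, -0.0000e+00,  9.0000e-03,
        0.0000e+00]), 'eef_pos': array([0.574, 0.   , 0.23 ]), 'eef_rot': array([-0.001,  0.707,  0.707, -0.   ]), 'wrist_force': array([-0.526,  0.822, -0.155]), 'torque': array([-0.041, -0.034,  0.051]), 'grasp_force': np.float64(0.0), 'opening': np.float64(1.0)}
scene 436.78791385072606 328.70497137642434 236.58449076519423 [ 0.18576409 -0.77011682  0.51420916] [-0.496  0.831 -0.216  0.127]
side 512.6379295025588 326.91766688117474 246.0756004262339 [0.53882585 1.09093455 0.72703788] [ 0.013 -0.014  0.87  -0.493]
```

View pics/scene0.png

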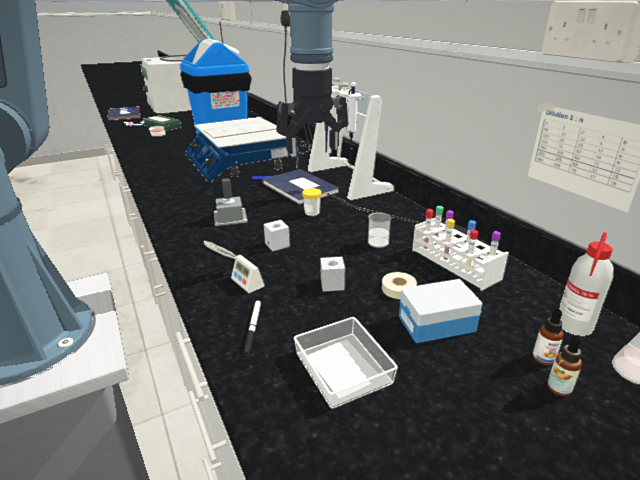

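View pics/side0.png

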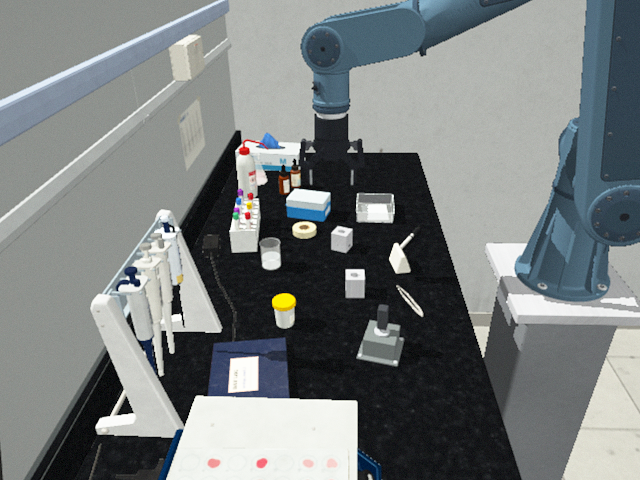

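The scene view shows the stand with pin at (230,208), blocks at (277,235) and (333,274), the tray at (345,362), the cup at (312,203) and the beaker at (379,230). The side view shows the stand at (381,340), blocks at (355,283) and (342,239), and the tray at (375,207). I'll measure top faces from the depth points.

```bash
cat > h.py <<'E'
import numpy as np,cv2
from scipy.spatial.transform import Rotation as R
def rot(c):
    q=np.array(c["rotation"]);return R.from_quat(q[[1,2,3,0]]).as_matrix()
def cloud(c):
    v,u=np.mgrid[:480,:640];z=c["z_map"]
    p=np.stack([(u-c["cx"])/c["fx"]*z,(v-c["cy"])/c["fy"]*z,z],-1)
    return p@rot(c).T+c["xyz"]
def ray(c,u,v,h):
    d=rot(c)@np.array([(u-c["cx"])/c["fx"],(v-c["cy"])/c["fy"],1]);return c["xyz"]+d*(h-c["xyz"][2])/d[2]
def rect(P,m):
    q=P[m];
    if len(q)<8:return None
    r=cv2.minAreaRect((q[:,:2]*1000).astype(np.float32))
    return len(q),np.round(r[0],1),np.round(r[1],1),round(r[2],1),np.round(1000*np.median(q[:,2]),1)
E
python3 - <<'E'
from h import *
rois={"scene":dict(A=(262,218,292,252),B=(317,252,348,293),stand=(210,175,250,225),tray=(290,315,400,405),cup=(300,185,325,218),beak=(365,208,393,250)),
"side":dict(A=(342,265,368,300),B=(328,225,355,252),stand=(355,300,408,365),tray=(353,190,398,224),cup=(270,292,298,328),beak=(258,236,284,272))}
H=dict(A=[(.047,.057)],B=[(.047,.057)],stand=[(.041,.05),(.105,.118),(.07,.1)],tray=[(.028,.042),(.002,.009)],cup=[(.055,.07),(.01,.05)],beak=[(.062,.075),(.01,.05)])
for n in rois:
    c=np.load(f"pics/{n}0.npz");P=cloud(c)
    for k,(a,b,d,e) in rois[n].items():
        Q=P[b:e,a:d].reshape(-1,3)
        for lo,hi in H[k]:print(n,k,lo,hi,rect(Q,(Q[:,2]>lo)&(Q[:,2]<hi)))
E
```

```text
scene A 0.047 0.057 (206, array([517.1,  88.5]), array([46. , 49.8]), 0.0, np.float64(52.4))
scene B 0.047 0.057 (297, array([ 550.5, -121.8]), array([48.2, 43.9]), 67.0, np.float64(52.4))
scene stand 0.041 0.05 (229, array([464.3, 284.5]), array([69.2, 63.6]), 75.5, np.float64(47.1))
scene stand 0.105 0.118 (35, array([465.1, 285.3]), array([22.5, 18. ]), 73.6, np.float64(110.1))
scene stand 0.07 0.1 (88, array([462. , 279.5]), array([13. , 21.1]), 63.6, np.float64(85.1))
scene tray 0.028 0.042 (998, array([ 451.9, -332. ]), array([135.5, 114.3]), 88.0, np.float64(33.9))
scene tray 0.002 0.009 (3146, array([ 470. , -312.2]), array([208.8, 200.8]), 60.7, np.float64(3.6))
scene cup 0.055 0.07 (166, array([670.5, 205.7]), array([49.5, 49. ]), 88.4, np.float64(64.0))
scene cup 0.01 0.05 (350, array([707. , 269.4]), array([192.9,  73.3]), 64.2, np.float64(18.7))
scene beak 0.062 0.075 (160, array([733. , -22.8]), array([54.6, 51.1]), 42.8, np.float64(66.8))
scene beak 0.01 0.05 (329, array([781.4,   8.8]), array([172.9,  49.4]), 34.6, np.float64(30.9))
side A 0.047 0.057 (208, array([517
[... 312 characters left out ...]
19.7]), 77.6, np.float64(109.0))
side stand 0.07 0.1 (130, array([463.1, 295.7]), array([23.1, 13. ]), 18.1, np.float64(84.7))
side tray 0.028 0.042 (195, array([ 451.8, -329.5]), array([146.6, 113.2]), 88.2, np.float64(32.0))
side tray 0.002 0.009 (274, array([ 445.1, -375.8]), array([231.4, 133.5]), 88.4, np.float64(3.6))
side cup 0.055 0.07 (316, array([671.2, 209.7]), array([47.4, 50.7]), 6.1, np.float64(62.8))
side cup 0.01 0.05 (262, array([669.8, 223. ]), array([41.6, 19.9]), 7.0, np.float64(30.5))
side beak 0.062 0.075 (117, array([732.2, -21.4]), array([53.1, 51.5]), 41.6, np.float64(67.1))
side beak 0.01 0.05 (286, array([733.1, -19.4]), array([48.4, 55.5]), 33.4, np.float64(31.5))
```

Call:
jog_arm:
  series:
    - [[36,-14,0,0,0,0,85],[36,-14,0,0,0,0,85],[36,-14,0,0,0,0,85],[36,-14,0,0,0,0,85],[36,-14,0,0,0,0,85],[36,-14,0,0,0,0,85],[36,-14,0,0,0,0,85],[35,-12,0,0,0,0,85],[0,0,0,0,0,0.127,85],[0,0,0,0,0,0.126,85]]

```text
time_s: 1.1
eef_pos: [0.464, 0.2882, 0.2308]
eef_rot: [-0.0, 0.791, 0.611, -0.0]
wrist_force: [-0.2, -0.4, 0.2]
opening: 0.995
grasp_force: 0.0
```

```bash
cat >> h.py <<'E'
def delta(o,x,y,z,yaw):
    "tool-frame shift mm to world target (mm) from measured pose, and turn to make tool y lie at yaw deg"
    q=np.array(o["eef_rot"]);M=R.from_quat(q[[1,2,3,0]])
    t=M.inv().apply(np.array([x,y,z])-1000*np.array(o["eef_pos"]))
    Y=M.as_matrix()[:,1];e=np.degrees(np.arctan2(Y[1],Y[0]));d=(yaw-e+90)%180-90
    X=np.array([np.sin(-np.radians(yaw)),np.cos(np.radians(yaw)),0]);Yt=np.array([np.cos(np.radians(yaw)),np.sin(np.radians(yaw)),0])
    if X@M.as_matrix()[:,0]<0:X,Yt=-X,-Yt
    T=np.stack([X,Yt,[0,0,-1]],1);rv=(M.inv()*R.from_matrix(T)).as_rotvec()
    return np.round(t,1),np.round(rv,3)
E
python3 - <<'E'
from h import *
from bench import ctrl
o=ctrl.get_obs();print({k:np.round(o[k],4) for k in("time_s","eef_pos","eef_rot","q","wrist_force")})
c=ctrl.camera("wrist");cv2.imwrite("pics/w1.png",c["frame"]);np.savez("pics/w1.npz",**c)
P=cloud(c).reshape(-1,3);near=np.hypot(P[:,0]-.465,P[:,1]-.287)<.06
for lo,hi in((.041,.05),(.105,.118)):print(rect(P,near&(P[:,2]>lo)&(P[:,2]<hi)))
print(delta(o,465,288,160,-14.5))
E
```

```text
{'time_s': np.float64(1.1), 'eef_pos': array([0.464 , 0.2882, 0.2308]), 'eef_rot': array([-1.000e-04,  7.914e-01,  6.113e-01, -5.000e-04]), 'q': array([ 0.3386,  0.1178,  1.6795, -0.    ,  1.3452,  0.5938]), 'wrist_force': array([-0.2014, -0.3785,  0.23  ])}
(3401, array([464.5, 285.9]), array([64.7, 64.2]), 75.7, np.float64(48.8))
(694, array([464.9, 286.8]), array([19.5, 19.8]), 75.4, np.float64(112.5))
(array([ 0.1,  1.1, 70.8]), array([-0.001,  0.001, -0.002]))
```

View pics/w1.png

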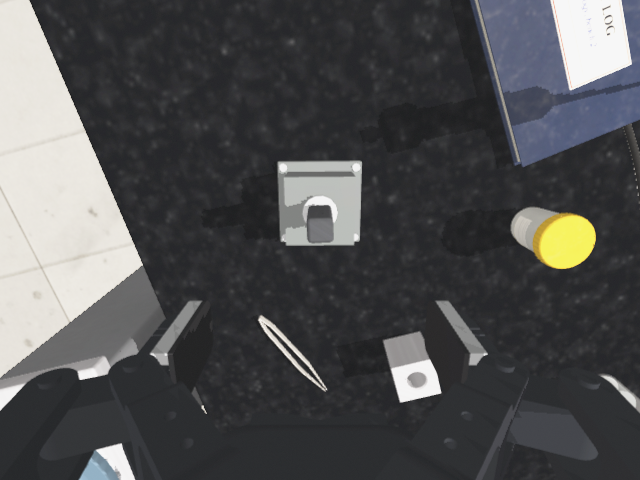

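The wrist view shows the stand at (320,203) with the pin upright in its middle, and the near block at (412,380). All three cameras agree on the gauge at about (465, 287).

Call:
jog_arm:
  series:
    - [[-0.6,1,18,0,0,0,85],[0,0,18,0,0,0,85],[0,0,18,0,0,0,85],[0,0,18,0,0,0,85],[0,0,18,0,0,0,70],[0,0,18,0,0,0,60],[0,0,18,0,0,0,50],[0,0,18,0,0,0,45],[0,0,18,0,0,0,40],[0,0,1,0,0,0,40]]

```text
time_s: 2.15
eef_pos: [0.4637, 0.2852, 0.0656]
eef_rot: [-0.001, 0.79, 0.613, -0.003]
wrist_force: [-0.1, -0.0, -1.1]
opening: 0.468
grasp_force: 0.0
```

Call:
jog_arm:
  series:
    - [[0,0,0,0,0,0,30],[0,0,0,0,0,0,22],[0,0,0,0,0,0,15],[0,0,0,0,0,0,10],[0,0,0,0,0,0,10],[0,0,0,0,0,0,10],[0,0,0,0,0,0,10],[0,0,0,0,0,0,10],[0,0,0,0,0,0,10],[0,0,0,0,0,0,10]]

```text
time_s: 3.15
eef_pos: [0.4662, 0.2863, 0.0685]
eef_rot: [0.0, 0.791, 0.612, 0.0]
wrist_force: [1.6, 0.3, 2.3]
opening: 0.226
grasp_force: 59.9
```

Call:
jog_arm:
  series:
    - [[0,0,-10,0,0,0,10],[0,0,-20,0,0,0,10],[0,0,-25,0,0,0,10],[0,0,-25,0,0,0,10],[0,0,-20,0,0,0,10],[-20,12,0,0,0,0,10],[-30,18,0,0,0,0,10],[-30,18,0,0,0,0,10],[-30,18,0,0,0,0,10],[-30,16,0,0,0,0,10]]

```text
time_s: 4.15
eef_pos: [0.5096, 0.1287, 0.1683]
eef_rot: [-0.0, 0.791, 0.612, -0.001]
wrist_force: [0.4, 0.1, -1.4]
opening: 0.228
grasp_force: 59.4
```

Call:
jog_arm:
  series:
    - [[-25,12,0,0,0,0,10],[-12.6,6,0,0,0,0,10],[0,0,0,0,0,0,10],[0,0,0,0,0,0,10],[0,0,0,0,0,0,10],[0,0,0,0,0,0,10],[0,0,0,0,0,0,10],[0,0,0,0,0,0,10],[0,0,0,0,0,0,10],[0,0,0,0,0,0,10]]

```text
time_s: 5.15
eef_pos: [0.5182, 0.0893, 0.1683]
eef_rot: [0.0, 0.791, 0.612, -0.0]
wrist_force: [-0.1, -0.3, -1.2]
opening: 0.23
grasp_force: 59.4
```

```bash
python3 - <<'E'
from h import *
from bench import ctrl
o=ctrl.get_obs();p=o["eef_pos"]*1000;print({k:np.round(o[k],4) for k in("time_s","eef_pos","wrist_force","opening","grasp_force")})
ims=[]
for n in("scene","side","wrist"):
    c=ctrl.camera(n);np.savez(f"pics/{n}2.npz",**c);P=cloud(c).reshape(-1,3)
    near=np.hypot(P[:,0]-.517,P[:,1]-.09)<.035
    print(n,"top",rect(P,near&(abs(P[:,2]-.052)<.004)))
    # gauge vertical-ish points: pin below collar and collar
    for lo,hi in((.11,.14),(.147,.151)):
        m=(np.hypot(P[:,0]-p[0]/1e3,P[:,1]-p[1]/1e3)<.03)&(P[:,2]>lo)&(P[:,2]<hi);print("  pin",lo,rect(P,m))
    f=c["frame"]
    d=rot(c).T@(np.array([p[0]/1e3,p[1]/1e3,.1])-c["xyz"]);u=int(d[0]/d[2]*c["fx"]+c["cx"]);v=int(d[1]/d[2]*c["fy"]+c["cy"]);print(n,u,v)
    u=min(max(u,65),574);v=min(max(v,65),414);ims.append(cv2.resize(f[v-65:v+65,u-65:u+65],(266,266),interpolation=2) if n!="wrist" else cv2.resize(f[150:,80:560],(266,266)))
cv2.imwrite("pics/m2.png",np.hstack(ims))
E
```

```text
{'time_s': np.float64(5.15), 'eef_pos': array([0.5182, 0.0893, 0.1683]), 'wrist_force': array([-0.0888, -0.3028, -1.2452]), 'opening': np.float64(0.2297), 'grasp_force': np.float64(59.4422)}
scene top (194, array([517.3,  87.9]), array([45.8, 49.9]), 1.6, np.float64(52.5))
  pin 0.11 (97, array([516.3,  83.1]), array([11.9, 18.3]), 73.8, np.float64(125.1))
  pin 0.147 (46, array([517. ,  86.9]), array([31.4, 30.9]), 50.7, np.float64(149.9))
scene 274 206
side top (193, array([517.5,  90.2]), array([43.9, 48.8]), 2.2, np.float64(51.3))
  pin 0.11 (86, array([517.8,  97. ]), array([16.5, 13. ]), 2.1, np.float64(124.4))
  pin 0.147 (58, array([518.4,  93.8]), array([29.4, 27.2]), 0.0, np.float64(149.4))
side 354 257
wrist top (2447, array([517. ,  87.8]), array([44.1, 44.4]), 1.3, np.float64(54.7))
  pin 0.11 (265, array([519.4,  94. ]), array([ 8.4, 17.6]), 75.7, np.float64(119.1))
  pin 0.147 (99, array([521.2,  99.7]), array([ 9.1, 28.4]), 74.9, np.float64(149.8))
wrist 318 250
```

View pics/m2.png

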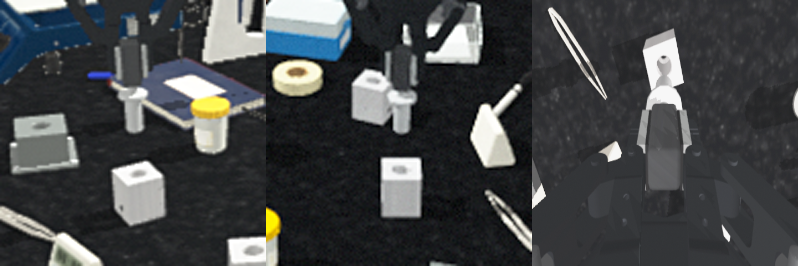

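The three-view mosaic shows the pin hanging straight over the near block's bore: pin at (402,115) and bore at (402,163) in the side panel. Next I'll lower it gently.

Call:
jog_arm:
  series:
    - [[0,0,10,0,0,0,10],[0,0,14,0,0,0,10],[0,0,14,0,0,0,10],[0,0,10,0,0,0,10],[0,0,3,0,0,0,10],[0,0,2,0,0,0,10],[0,0,2,0,0,0,10],[0,0,2,0,0,0,10],[0,0,0,0,0,0,10],[0,0,0,0,0,0,10]]

```text
time_s: 6.3
eef_pos: [0.5182, 0.0891, 0.1114]
eef_rot: [0.0, 0.791, 0.612, -0.0]
wrist_force: [-0.6, -1.2, -2.1]
opening: 0.225
grasp_force: 59.6
```

Call:
jog_arm:
  series:
    - [[0,0,2,0,0,0,10],[0,0,2,0,0,0,10],[0,0,2,0,0,0,10],[0,0,2,0,0,0,10],[0,0,0,0,0,0,10],[0,0,0,0,0,0,10],[0,0,0,0,0,0,10],[0,0,0,0,0,0,10],[0,0,0,0,0,0,10],[0,0,0,0,0,0,10]]

```text
time_s: 7.3
eef_pos: [0.5182, 0.0892, 0.1033]
eef_rot: [-0.0, 0.791, 0.612, 0.0]
wrist_force: [-2.0, -0.6, -2.3]
opening: 0.222
grasp_force: 59.6
```

Call:
jog_arm:
  series:
    - [[0,-0.4,2,0,0,0,10],[0,0,3,0,0,0,10],[0,0,3,0,0,0,10],[0,0,3,0,0,0,10],[0,0,3,0,0,0,10],[0,0,2,0,0,0,10],[0,0,2,0,0,0,10],[0,0,2,0,0,0,10],[0,0,0,0,0,0,10],[0,0,0,0,0,0,10]]

```text
time_s: 8.3
eef_pos: [0.5178, 0.0893, 0.0833]
eef_rot: [-0.0, 0.791, 0.612, -0.0]
wrist_force: [-0.1, -0.3, -1.8]
opening: 0.226
grasp_force: 59.8
```

Call:
jog_arm:
  series:
    - [[0,0,1,0,0,0,10],[0,0,1,0,0,0,10],[0,0,1,0,0,0,10],[0,0,0,0,0,0,10],[0,0,0,0,0,0,10],[0,0,0,0,0,0,10],[0,0,0,0,0,0,10],[0,0,0,0,0,0,10],[0,0,0,0,0,0,10],[0,0,0,0,0,0,10]]

```text
time_s: 9.3
eef_pos: [0.5178, 0.0893, 0.0803]
eef_rot: [-0.0, 0.791, 0.612, -0.0]
wrist_force: [-0.4, -0.6, -1.7]
opening: 0.222
grasp_force: 59.8
```

No contact at 30 mm depth, so this looks like the deep bore. I'll go on to the collar.

Call:
jog_arm:
  series:
    - [[0,0,1,0,0,0,10],[0,0,1,0,0,0,10],[0,0,1,0,0,0,10],[0,0,1,0,0,0,10],[0,0,1,0,0,0,10],[0,0,1,0,0,0,10],[0,0,1,0,0,0,10],[0,0,0.5,0,0,0,10],[0,0,0,0,0,0,10],[0,0,0,0,0,0,10]]

```text
time_s: 10.3
eef_pos: [0.5179, 0.0893, 0.073]
eef_rot: [0.0, 0.791, 0.612, 0.0]
wrist_force: [-2.4, -0.3, 3.4]
opening: 0.227
grasp_force: 60.2
```

```bash
python3 - <<'E'
from h import *
from bench import ctrl
o=ctrl.get_obs();p=o["eef_pos"]*1000;ims=[]
for n in("scene","side"):
    c=ctrl.camera(n);P=cloud(c).reshape(-1,3)
    near=np.hypot(P[:,0]-.517,P[:,1]-.09)<.035
    print(n,rect(P,near&(abs(P[:,2]-.052)<.004)),rect(P,(np.hypot(P[:,0]-.518,P[:,1]-.09)<.02)&(abs(P[:,2]-.058)<.004)))
    f=c["frame"];d=rot(c).T@(np.array([.518,.089,.06])-c["xyz"]);u=int(d[0]/d[2]*c["fx"]+c["cx"]);v=int(d[1]/d[2]*c["fy"]+c["cy"])
    ims.append(cv2.resize(f[v-40:v+40,u-40:u+40],(400,400),interpolation=2))
cv2.imwrite("pics/m3.png",np.hstack(ims))
E
```

```text
scene (136, array([517.5,  86.6]), array([45.1, 45.8]), 89.7, np.float64(52.7)) (72, array([518.1,  84.4]), array([25.9, 34.7]), 63.1, np.float64(57.6))
side (157, array([517.8,  91.4]), array([48.5, 42.7]), 89.5, np.float64(51.4)) (68, array([517.8,  93.9]), array([28.2, 27. ]), 0.0, np.float64(56.2))
```

View pics/m3.png

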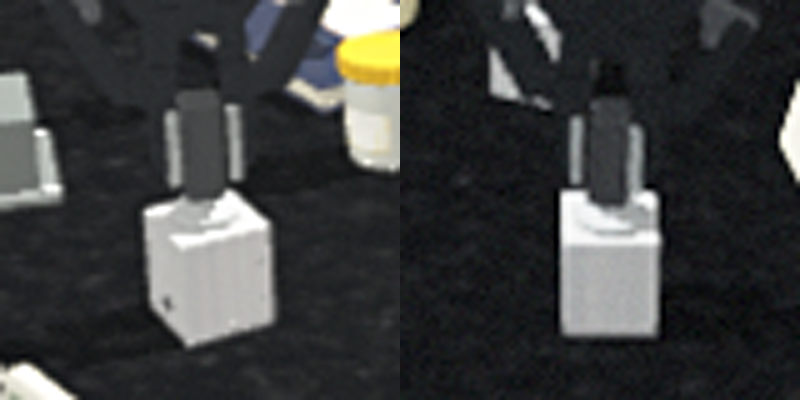

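The close-ups show the collar resting on the near block's top, with about 5 N on the spring. This block passes. Now the pin goes back to its stand.

Call:
jog_arm:
  series:
    - [[0,0,-3,0,0,0,10],[0,0,-7,0,0,0,10],[0,0,-10,0,0,0,10],[0,0,-12,0,0,0,10],[0,0,-12,0,0,0,10],[0,0,-12,0,0,0,10],[0,0,-12,0,0,0,10],[0,0,-12,0,0,0,10],[0,0,-10,0,0,0,10],[0,0,-5.3,0,0,0,10]]

```text
time_s: 11.4
eef_pos: [0.5184, 0.0893, 0.1695]
eef_rot: [0.001, 0.791, 0.612, 0.001]
wrist_force: [0.6, -0.4, -1.9]
opening: 0.224
grasp_force: 59.6
```

```bash
python3 - <<'E'
from h import *
from bench import ctrl
o=ctrl.get_obs();print(delta(o,466.2,286.3,168,-14.5),np.round(o["eef_pos"],4))
for n in("scene","side","wrist"):
    c=ctrl.camera(n);P=cloud(c).reshape(-1,3);near=np.hypot(P[:,0]-.517,P[:,1]-.09)<.035
    print(n,rect(P,near&(abs(P[:,2]-.052)<.004)))
    if n!="wrist":print("tray",rect(P,(abs(P[:,0]-.452)<.08)&(abs(P[:,1]+.331)<.09)&(abs(P[:,2]-.033)<.004)))
E
```

```text
(array([177.7, -99.8,   1.4]), array([ 0.002, -0.   ,  0.   ])) [0.5184 0.0893 0.1695]
scene (192, array([517.3,  88. ]), array([46. , 45.7]), 4.0, np.float64(52.6))
tray (887, array([ 452.3, -331.5]), array([135.8, 114.7]), 87.8, np.float64(34.2))
side (191, array([517.4,  90. ]), array([42.9, 49. ]), 0.3, np.float64(51.2))
tray (76, array([ 451.6, -328. ]), array([140.5, 112.4]), 88.3, np.float64(32.9))
wrist (2457, array([517.2,  88.1]), array([44.2, 44.4]), 1.3, np.float64(54.7))
```

Block A stands unmoved at (517.3, 89), yaw about 1.3°.

Call:
jog_arm:
  series:
    - [[15,-8,0,0,0,0,10],[25,-14,0,0,0,0,10],[30,-17,0,0,0,0,10],[30,-17,0,0,0,0,10],[30,-17,0,0,0,0,10],[25,-14,0,0,0,0,10],[15,-8,0,0,0,0,10],[7.7,-4.6,0,0,0,0,10],[0,0,0,0,0,0,10],[0,0,0,0,0,0,10]]

```text
time_s: 12.55
eef_pos: [0.4658, 0.2857, 0.1677]
eef_rot: [0.0, 0.791, 0.612, -0.0]
wrist_force: [-0.2, -0.0, -1.2]
opening: 0.227
grasp_force: 59.6
```

Call:
jog_arm:
  series:
    - [[0,0,10,0,0,0,10],[0,0,15,0,0,0,10],[0,0,15,0,0,0,10],[0,0,13,0,0,0,10],[0,0,5,0,0,0,10],[0,0,3,0,0,0,10],[0,0,3,0,0,0,10],[0,0,2,0,0,0,10],[0,0,0,0,0,0,10],[0,0,0,0,0,0,10]]

```text
time_s: 13.55
eef_pos: [0.4661, 0.2864, 0.1025]
eef_rot: [0.0, 0.791, 0.612, 0.0]
wrist_force: [0.5, -0.7, -1.1]
opening: 0.222
grasp_force: 59.6
```

Call:
jog_arm:
  series:
    - [[0,0,4,0,0,0,10],[0,0,5,0,0,0,10],[0,0,5,0,0,0,10],[0,0,5,0,0,0,10],[0,0,5,0,0,0,10],[0,0,4,0,0,0,10],[0,0,3,0,0,0,10],[0,0,2,0,0,0,10],[0,0,1,0,0,0,10],[0,0,0,0,0,0,10]]

```text
time_s: 14.55
eef_pos: [0.4658, 0.2863, 0.0683]
eef_rot: [-0.0, 0.791, 0.612, -0.0]
wrist_force: [-2.3, -0.1, 1.0]
opening: 0.227
grasp_force: 60.1
```

Call:
jog_arm:
  series:
    - [[0,0,0,0,0,0,25],[0,0,0,0,0,0,35],[0,0,0,0,0,0,50],[0,0,0,0,0,0,60],[0,0,0,0,0,0,70],[0,0,-10,0,0,0,70],[0,0,-20,0,0,0,70],[0,0,-25,0,0,0,70],[0,0,-25,0,0,0,70],[0,0,-20,0,0,0,70]]

```text
time_s: 15.55
eef_pos: [0.4664, 0.2865, 0.1705]
eef_rot: [0.0, 0.791, 0.612, 0.001]
wrist_force: [0.5, 0.6, -0.3]
opening: 0.82
grasp_force: 0.0
```

```bash
python3 - <<'E'
from h import *
from bench import ctrl
o=ctrl.get_obs();print(o["time_s"],o["opening"],delta(o,517.3,89,168,1.3),np.round(o["eef_pos"],4))
for n in("scene","side"):
    c=ctrl.camera(n);P=cloud(c).reshape(-1,3);near=np.hypot(P[:,0]-.465,P[:,1]-.287)<.025
    print(n,rect(P,near&(abs(P[:,2]-.110)<.006)),rect(P,near&(abs(P[:,2]-.051)<.002)))
E
```

```text
15.55 0.819644145118028 (array([-178.5,   98.7,    2.5]), array([ 0.002, -0.001, -0.276])) [0.4664 0.2865 0.1705]
scene (40, array([464.6, 283.7]), array([21., 18.]), 71.3, np.float64(109.4)) (45, array([461.5, 282.3]), array([30.9, 36.1]), 85.4, np.float64(51.8))
side (77, array([465.6, 287.9]), array([24.5, 19.7]), 86.6, np.float64(108.7)) (79, array([466.2, 292.9]), array([26.8, 30. ]), 88.4, np.float64(50.6))
```

The pin is home in its stand. Next I'll go for block A.

Call:
jog_arm:
  series:
    - [[-15,8,0,0,0,0,75],[-25,14,0,0,0,0,75],[-30,17,0,0,0,0,75],[-30,17,0,0,0,0,75],[-30,17,0,0,0,0,75],[-25,14,0,0,0,0,75],[-15,8,0,0,0,0,75],[-8.3,4,0,0,0,0,75],[0,0,0,0,0,-0.138,75],[0,0,0,0,0,-0.138,75]]

```text
time_s: 16.65
eef_pos: [0.5167, 0.0889, 0.1676]
eef_rot: [-0.0, 0.697, 0.717, -0.0]
wrist_force: [-0.3, 0.6, 0.8]
opening: 0.88
grasp_force: 0.0
```

Call:
jog_arm:
  series:
    - [[0,0,10,0,0,0,75],[0,0,20,0,0,0,75],[0,0,22,0,0,0,75],[0,0,22,0,0,0,75],[0,0,18,0,0,0,75],[0,0,0,0,0,0,75],[0,0,0,0,0,0,75],[0,0,0,0,0,0,75],[0,0,0,0,0,0,75],[0,0,0,0,0,0,75]]

```text
time_s: 17.65
eef_pos: [0.5177, 0.0889, 0.077]
eef_rot: [0.001, 0.699, 0.715, 0.001]
wrist_force: [-0.3, -0.3, 1.2]
opening: 0.88
grasp_force: 0.0
```

```bash
python3 - <<'E'
from h import *
from bench import ctrl
o=ctrl.get_obs();print(o["time_s"],o["opening"],delta(o,517.5,88.7,18,1.3),np.round(o["eef_pos"],4))
E
```

```text
17.65 0.8796124274731985 (array([-0.2, -0.4, 59. ]), array([ 0.002,  0.   , -0.   ])) [0.5177 0.0889 0.077 ]
```

Call:
jog_arm:
  series:
    - [[0,0,8,0,0,0,75],[0,0,12,0,0,0,75],[0,0,14,0,0,0,75],[0,0,14,0,0,0,70],[0,0,10,0,0,0,65],[0,0,0,0,0,0,60],[0,0,0,0,0,0,55],[0,0,0,0,0,0,50],[0,0,0,0,0,0,46],[0,0,0,0,0,0,40]]

```text
time_s: 18.65
eef_pos: [0.5179, 0.0888, 0.019]
eef_rot: [0.001, 0.699, 0.715, 0.001]
wrist_force: [0.3, 0.6, 3.6]
opening: 0.504
grasp_force: 62.2
```

Call:
jog_arm:
  series:
    - [[0,0,0,0,0,0,34],[0,0,0,0,0,0,34],[0,0,0,0,0,0,34],[0,0,0,0,0,0,34],[0,0,-10,0,0,0,34],[0,0,-15,0,0,0,34],[0,0,-20,0,0,0,34],[0,0,-25,0,0,0,34],[0,0,-25,0,0,0,34],[0,0,-15,0,0,0,34]]

```text
time_s: 19.65
eef_pos: [0.5175, 0.0889, 0.1302]
eef_rot: [0.001, 0.699, 0.715, 0.001]
wrist_force: [0.5, 0.2, -2.4]
opening: 0.501
grasp_force: 61.5
```

```bash
python3 - <<'E'
from h import *
from bench import ctrl
o=ctrl.get_obs();print(o["time_s"],o["opening"],o["grasp_force"],o["wrist_force"],delta(o,452,-330,128,-2),np.round(o["eef_pos"],4))
for n in("scene","side"):
    c=ctrl.camera(n);P=cloud(c).reshape(-1,3);near=np.hypot(P[:,0]-.517,P[:,1]-.089)<.035
    for z in(.152,.162,.172):print(n,rect(P,near&(abs(P[:,2]-z)<.005)))
    q=P[near&(P[:,2]>.05)];print("lowest",np.percentile(q[:,2],1))
E
```

```text
19.65 0.501043497732293 61.48782134056091 [ 0.47940399  0.22134937 -2.42978804] (array([-417.3,  -75.1,    2.1]), array([0.002, 0.   , 0.058])) [0.5175 0.0889 0.1302]
scene (128, array([516.8,  81.5]), array([67.7, 36. ]), 1.4, np.float64(152.2))
scene (243, array([516.3,  85.2]), array([63.4, 51.6]), 24.0, np.float64(163.6))
scene (52, array([515.4,  84.2]), array([65. , 23.9]), 9.9, np.float64(171.0))
lowest 0.11422567085749082
side (126, array([516. ,  98.9]), array([58.9, 41.8]), 29.1, np.float64(152.0))
side (286, array([518.,  92.]), array([66.6, 52.6]), 6.1, np.float64(163.8))
side (39, array([515.7,  92.3]), array([66.6, 20.8]), 0.6, np.float64(171.0))
lowest 0.11492781517467332
```

Call:
jog_arm:
  series:
    - [[-10,-2,0,0,0,0,34],[-20,-4,0,0,0,0,34],[-28,-5,0,0,0,0,34],[-30,-5,0,0,0,0,34],[-30,-5,0,0,0,0,34],[-30,-5,0,0,0,0,34],[-30,-5,0,0,0,0,34],[-30,-5,0,0,0,0,34],[-30,-5,0,0,0,0,34],[-30,-5,0,0,0,0,34]]

```text
time_s: 20.75
eef_pos: [0.4753, -0.1811, 0.1263]
eef_rot: [-0.002, 0.699, 0.715, -0.0]
wrist_force: [0.9, 0.0, -2.3]
opening: 0.509
grasp_force: 61.5
```

Call:
jog_arm:
  series:
    - [[-30,-6,0,0,0,0,34],[-30,-6,0,0,0,0,34],[-30,-6,0,0,0,0,34],[-28,-5,0,0,0,0,34],[-20,-4,0,0,0,0,34],[-11,-2,0,0,0,0,34],[0,0,0,0,0,0.058,34],[0,0,0,0,0,0,34],[0,0,0,0,0,0,34],[0,0,0,0,0,0,34]]

```text
time_s: 21.75
eef_pos: [0.4515, -0.329, 0.1277]
eef_rot: [-0.0, 0.719, 0.695, 0.0]
wrist_force: [0.3, 0.5, -2.2]
opening: 0.505
grasp_force: 61.5
```

```bash
python3 - <<'E'
from h import *
from bench import ctrl
o=ctrl.get_obs();print(o["time_s"],o["opening"],o["grasp_force"],o["wrist_force"],delta(o,452,-330,22,-2),np.round(o["eef_pos"],4))
for n in("scene","side"):
    c=ctrl.camera(n);P=cloud(c).reshape(-1,3);cv2.imwrite(f"pics/{n}4.png",c["frame"])
    print("tray",rect(P,(abs(P[:,0]-.452)<.08)&(abs(P[:,1]+.331)<.09)&(abs(P[:,2]-.033)<.004)))
a=cv2.imread("pics/scene4.png")[230:430,260:460];b=cv2.imread("pics/side4.png")[100:240,300:440]
cv2.imwrite("pics/m4.png",np.hstack([cv2.resize(x,(400,400)) for x in(a,b)]))
E
```

```text
21.75 0.5049759540168688 61.488847732543945 [ 0.33619844  0.46916602 -2.18921929] (array([ -1.1,   0.6, 105.7]), array([-0.001, -0.001,  0.002])) [ 0.4515 -0.329   0.1277]
tray (823, array([ 452.4, -331.6]), array([135.5, 115.4]), 87.6, np.float64(34.1))
tray (166, array([ 451.3, -330.5]), array([146.9, 113.4]), 89.0, np.float64(32.5))
```

View pics/m4.png

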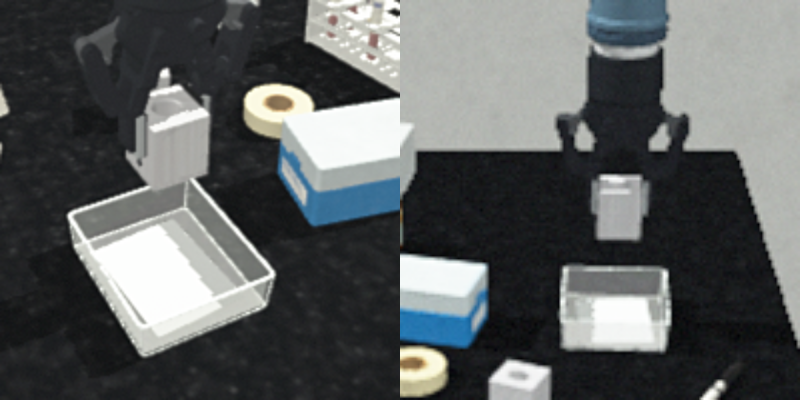

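The block hangs upright above the tray's middle: block at (168,135) and tray at (170,270) in the scene crop. Lowering now.

Call:
jog_arm:
  series:
    - [[0,0,10,0,0,0,34],[0,0,18,0,0,0,34],[0,0,20,0,0,0,34],[0,0,20,0,0,0,34],[0,0,15,0,0,0,34],[0,0,10,0,0,0,34],[0,0,6,0,0,0,34],[0,0,3,0,0,0,34],[0,0,2,0,0,0,34],[0,0,0,0,0,0,34]]

```text
time_s: 22.85
eef_pos: [0.452, -0.33, 0.0245]
eef_rot: [0.0, 0.719, 0.695, -0.0]
wrist_force: [0.0, 0.3, -2.7]
opening: 0.505
grasp_force: 61.5
```

Call:
jog_arm:
  series:
    - [[0,0,1,0,0,0,34],[0,0,0.5,0,0,0,34],[0,0,0.5,0,0,0,34],[0,0,0.5,0,0,0,34],[0,0,0,0,0,0,34],[0,0,0,0,0,0,34],[0,0,0,0,0,0,34],[0,0,0,0,0,0,34],[0,0,0,0,0,0,34],[0,0,0,0,0,0,34]]

```text
time_s: 23.85
eef_pos: [0.4518, -0.3299, 0.0219]
eef_rot: [0.0, 0.719, 0.695, -0.0]
wrist_force: [-1.4, 1.3, 5.4]
opening: 0.504
grasp_force: 62.2
```

Touching the floor. Release with a modest opening, then rise.

Call:
jog_arm:
  series:
    - [[0,0,0,0,0,0,48],[0,0,0,0,0,0,52],[0,0,0,0,0,0,57],[0,0,0,0,0,0,57],[0,0,-5,0,0,0,57],[0,0,-15,0,0,0,57],[0,0,-25,0,0,0,57],[0,0,-30,0,0,0,57],[0,0,-30,0,0,0,57],[0,0,-25,0,0,0,57]]

```text
time_s: 24.85
eef_pos: [0.4522, -0.3302, 0.1549]
eef_rot: [0.001, 0.719, 0.695, -0.0]
wrist_force: [0.9, -0.8, 0.4]
opening: 0.669
grasp_force: 0.0
```

```bash
python3 - <<'E'
from h import *
from bench import ctrl
o=ctrl.get_obs();print(o["time_s"],o["opening"],np.round(o["eef_pos"],3))
for n in("scene","side"):
    c=ctrl.camera(n);P=cloud(c).reshape(-1,3);cv2.imwrite(f"pics/{n}5.png",c["frame"])
    W=lambda x,y,r,z,h:rect(P,(np.hypot(P[:,0]-x,P[:,1]-y)<r)&(abs(P[:,2]-z)<h))
    print(n,"A",W(.452,-.33,.036,.055,.004),"B",W(.55,-.12,.036,.052,.004),"pin",W(.465,.287,.025,.11,.006))
    print("tray",rect(P,(abs(P[:,0]-.452)<.08)&(abs(P[:,1]+.331)<.09)&(abs(P[:,2]-.034)<.003)))
a=cv2.imread("pics/scene5.png")[170:430,180:440];b=cv2.imread("pics/side5.png")[150:370,250:470]
cv2.imwrite("pics/m5.png",np.hstack([cv2.resize(x,(400,400)) for x in(a,b)]))
E
```

```text
24.85 0.6685404176151715 [ 0.452 -0.33   0.155]
scene A (586, array([ 451.5, -330.8]), array([46.2, 45.4]), 87.3, np.float64(55.4)) B (156, array([ 556.5, -123.3]), array([46.6, 32. ]), 66.5, np.float64(52.4)) pin (36, array([464.5, 283.1]), array([16.7, 18.2]), 73.8, np.float64(110.2))
tray (846, array([ 452.3, -331.4]), array([135.7, 114.7]), 87.8, np.float64(34.5))
side A (94, array([ 450.8, -327.6]), array([54.3, 42.1]), 88.4, np.float64(53.7)) B (135, array([ 551.8, -117.3]), array([49.6, 47. ]), 64.9, np.float64(51.1)) pin (77, array([466. , 288.9]), array([21.4, 19.9]), 75.3, np.float64(108.7))
tray (132, array([ 451.8, -328. ]), array([141. , 113.1]), 88.3, np.float64(33.2))
```

View pics/m5.png

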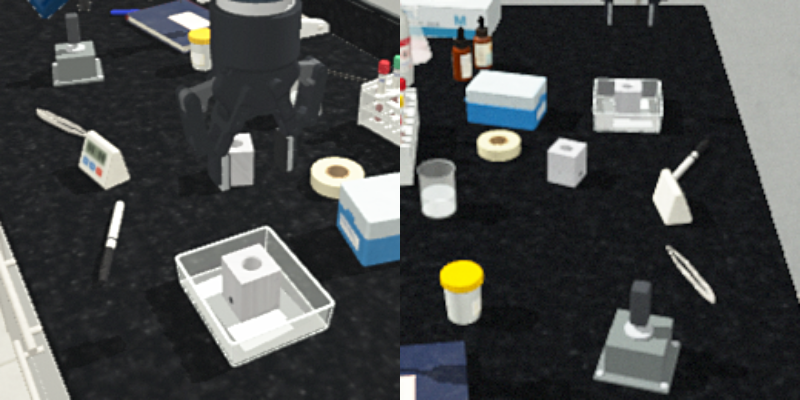

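The pictures show the block upright in the middle of the tray, with its top at (250,262) in the scene crop. The pin is home in its stand at (640,330) in the side crop. The other block, the beaker and the cup have not moved. Handing in.

```bash
python3 -c "
from bench import ctrl
print(ctrl.hand_in())"
```

```text
the job is handed in; nothing more can be done
None
```

Job handed in at 24.9 s, with no verdict returned: the block nearest the stand took the pin down to its collar at about 5 N and now stands released in the tray, the pin is back home in its stand, and the second block was left untested because the first one passed.

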